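# Reseat the filter cell in the finishing bench's filter drawer

### The arm

A 6-joint arm with a two-finger parallel gripper is mounted at the origin on the work surface. World frame = base frame: x ahead of the robot, y to its left, z up, the work surface at z = 0. Lengths are in mm, angles in rad, forces in N, time in s.
With the tool pointing down it reaches from about 350 to 875 mm from the base axis. Payload 4.2 kg.
Tool frame: the origin (TCP) lies midway between the tips of the shut fingers; the grasp point (between the pads) lies 19 mm behind it; z points along the fingers, y is the line along which they close (so a half turn about z gives the same grasp; the last joint's range is limited). The gripper opens to 85 mm and grips with 20 to 120 N. Pads are 22 mm wide; open, the fingers measure 114 mm over their backs; the gripper's body (76 mm by 85 mm) begins 54 mm behind the grasp point. The pads swing forward as they close: fully open they stand 13 mm farther back than shut.
Start: joints at [-0.85, 0.385, 0.008, 0, -1.194, -0.259], TCP at [278.486, -559.504, 231.312] pointing down, gripper open.
Joint ranges: [-3.14, 3.14], [-1.21, 2.06], [-1.07, 1.41], [-3.16, 2.05], [-2.99, -0.16], [-3.1, 3.1]. Speed limits (rad/s): [2.79, 2.79, 3.14, 3.14, 3.14, 3.14].

### API

Orientations are given as a unit quaternion [x, y, z, w].
In Python, from bench import arm gives the robot as it stands.
- The arm moves only by the tool send_rows, never from a script. Its argument "targets" is a list of rows, each an object of numbers: "gripper": the gripper command: -1 is fully open, 1 is shut, values between are in proportion; "x", "y", "z": the shift along the tool's x, y, z in cm; "ax", "ay", "az": the turn, a rotation vector about the tool's x, y, z in degrees. A call has 1 to 5 rows; each row shifts and turns the commanded pose from where the row before left it, along the tool's axes as they then stand; what a row does not reach is not made up. A row lasts 1/12 s, in which the tool goes at most 41.7 mm and 7.16 degrees, less where a joint would pass 70% of its speed; a pose out of reach is approached as far as the arm can. A call is refused whole if a number of a shift passes 4.17 or a number of a turn 7.16, either way. A call with a gripper value outside its range is refused whole. The fingers move at their own pace and stop on an object; the grip force is fixed at half the most. Time passes only in rows, so rows that do not move let the fingers close. It gives the time, the measured TCP pose, the force, the opening and the grip force at its end, in the units of the state.
- arm.read_state(): the state, without advancing time (a new reading comes with each control period).
- arm.get_image(name): name is "scene" or "top"; returns (picture, depth): 420x560x3 uint8, red, green, blue; 420x560 float32, mm along the optical axis (not along the pixel's ray), 0 where there is no reading.
- arm.camera_model(name): a dict with "fx", "fy", "cx", "cy" (pixels), "cam_to_world" (4x4, takes a point from camera to world coordinates). Camera axes: x right, y down, z forward; pixel columns grow to the right and rows downward; lengths in mm; the calibration is good to about 2 mm. A picture is of the moment at which its call begins. camera_model takes no time and is no camera call.
- arm.job_done(): hands the job in; it is judged then, once.
Trained networks look in the newest picture that a camera, given by its name, has taken for a name from the list of things; names that differ only in an ending like _2 or _b are one class to them, and where a whole thing is asked for, a point or a joint stands for the part that bears it (a point fixed in the world has none). Each returns a list of dicts, best first, with "score" (0 to 1); they miss things now and then, are a little off and sometimes report something else, mostly with a low value. They report only what shows in the picture. A call takes as long as a camera call.
- arm.boxes_of(camera, thing): "rect" ([left, top, width, height] in pixels, round what is visible of it).
The state is a dict: "clock": time; "joints": joint angles; "joint_vel": joint speeds; "joint_efforts": joint torques, N m; "position": TCP position; "ee_rot": TCP orientation; "contact_force": force on the tool from outside, world axes, zero at the start; "wrist_torque": the same for the moment, N m; "gripper_width": finger opening in mm; "grasp_force": force on a finger pad.
Only numpy, scipy, OpenCV 4.12 (cv2) and the standard library are available. Lean on these libraries where they do the work, as an engineer would, in place of code of your own. Each camera call takes 0.05 s, during which the arm holds its last target. There are 200 camera calls.

### The job

Pull the filter drawer out of the grey filter box to its stop. In it a filter cell with a knurled collar sits loosely on top of its spigot: turn the collar clockwise (seen from above) until its hidden keyways drop over the spigot's pins, then press it fully home against the sprung gasket. Finish while still holding it pressed home, with your fingers on the collar; leave the oil tin, the brush and the sanding block where they are.

Things in the scene. Friction and masses are not known exactly. Their poses are not given: they have to be found in the camera images.
- filter_box: Fixed low grey steel filter box, 280 mm deep (x), 280 mm wide (y), 120 mm high. Origin on the table under the middle of its front face; its x axis points into the box (away from the robot), so the drawer slides along its -x.
- drawer (a joint): How far the filter drawer is pulled out: 0 shut, 0.180 m at its stop. Slides stiffly (about 4 N plus damping of 12 N per m/s) and stays where it is left.
- drawer_handle (a point): Middle of the drawer's handle, moving with it: a level round steel bar 10 mm thick, 120 mm long (along the box's y), 90 mm above the table, its centre line 45 mm clear of the drawer's front panel (14 mm thick, top 112 mm above the table). Can be pinched from above, a finger either side; fingers up to 20 mm thick fit behind it.
- drawer_floor (a point): Point on the drawer's floor, 18 mm above the table, 75 mm in front of (robot side of) the spigot's axis. Side walls rise to 48 mm above the table, 119 mm either side of the spigot; a flat round filter disc, 140 mm across, lies about the spigot and rises to 32 mm.
- seat (a point): Centre of the rigid seat the cell must come down on, 40 mm above the table, on the spigot's axis; axes as the filter box; moves with the drawer. With the drawer shut it is 85 mm behind the box's front face; fully out, 95 mm in front of that face. Around it a gasket ring on a spring stands 7 mm above the seat: about 6 N starts it moving, about 13 N presses it flat.
- pin_tops (a point): Point on the spigot's axis, 14 mm above the seat, level with the tops of its three guide pins. The spigot is a steel post 30 mm across; the pins, 120 degrees apart and 6 mm wide, reach from the seat to this height. Their angle differs each time, is not the angle of this point's axes, and is hidden under the cell.
- collar: Loose filter cell, an aluminium cap 44 mm high, about 0.18 kg; origin at the centre of its underside, z up. Its bottom flange has three hidden keyways 120 degrees apart (7 degrees of play either way). At the start it stands on the pins, underside 14 mm above the seat, and rides with the drawer. Home means underside on the seat; let go, the spring lifts it again. About 2 mm of sideways play.
- collar_grip (a point): Where to grip the cell: on its axis, 35 mm above its underside, mid-height of the solid knurled collar (56 mm across, 18 mm high; the skirt below is 52 mm across). Turn it 20 to 75 degrees clockwise seen from above (negative about z) until the keyways meet the pins: it can then sink 7 mm to the gasket ring, and 7 mm more when pressed home.
- oil_tin: Bystander: metal tin, 90 mm across, 110 mm high, on the table on the left (+y) of the filter box. Origin at the centre of its underside.
- brush: Bystander: paint brush lying on the table on the right (-y) of the filter box. Origin under its middle.
- sanding_block: Bystander: cork block 70 x 110 x 30 mm lying on top of the filter box. Origin at the centre of its underside.

How it is judged (in metres and radians):
On the way, in this order (a step that is already met when the one before it is completed fails the run):
1. the drawer is pulled out to its stop (value of joint drawer above 0.173 m), for 0.2 s.
2. the collar has been turned and its keyways have dropped over the pins (z of collar in the frame of seat below 0.0095 m and horizontal distance between collar and seat below 0.005 m and angle between collar's own z axis and vertical below 0.1 rad and value of joint drawer above 0.165 m), for 0.1 s.
At the end, for the whole second after the job is handed in: The drawer is out to its stop (within 15 mm), the cell's underside is within 2.5 mm of the seat, centred within 4 mm and upright within 4 degrees, at rest, and the fingers still hold it there against the spring (more than 3 N on the collar) (value of joint drawer above 0.165 m and z of collar in the frame of seat below 0.0025 m and horizontal distance between collar and seat below 0.004 m and angle between collar's own z axis and vertical below 0.07 rad and contact force between the fingers and collar above 3 N and linear speed of collar below 0.02 m/s); the arm keeps its last pose, push and grip.
It fails at once if the oil tin is moved by more than 30 mm (distance of oil_tin from where it was at the start of the episode above 0.03 m).
It fails at once if the brush is moved by more than 30 mm (distance of brush from where it was at the start of the episode above 0.03 m).
It fails at once if the sanding block is moved by more than 30 mm (distance of sanding_block from where it was at the start of the episode above 0.03 m).
It also fails if it takes over 48 s, if anything falls off the work surface, if the arm or the gripper's body presses on something with over 40 N, if the wrist force passes 120 N, or if a joint passes its speed limit or range.

## Working session

There is one attempt and no reset: what is moved stays moved. The work goes in short steps, Python scripts to look and compute and a tool call to move; the robot and the scene stay as the last step left them, time stands still between calls to the robot, and variables do not carry over. Pictures are saved under pics/ and viewed, at most 10 in all, crops included, and the job is handed in when it is done.

Besides the shell and the picture viewer there is one more tool, called after "Emit:" by a JSON object that holds its "method" and its "body", one argument or row to a line. send_rows: Moves the arm, as the interface text tells. Its arguments: {"type":"object","properties":{"targets":{"type":"array"}},"required":["targets"]}

```bash
mkdir -p pics; cat > h.py <<'E'
from bench import arm
import numpy as np, cv2
def snap(n,f=None):
    im,d=arm.get_image(n)
    if f: cv2.imwrite('pics/'+f,im[:,:,::-1])
    return im,d
def cloud(n,d):
    m=arm.camera_model(n); v,u=np.mgrid[:d.shape[0],:d.shape[1]]
    p=np.stack([(u-m['cx'])/m['fx']*d,(v-m['cy'])/m['fy']*d,d],-1)
    T=np.array(m['cam_to_world']); w=p@T[:3,:3].T+T[:3,3]; w[d<=0]=np.nan
    return w
E
python3 - <<'E'
from h import *
a,d=snap('top','t1.png'); b,e=snap('scene','s1.png')
cv2.imwrite('pics/both.png',cv2.resize(np.hstack([a,b])[:,:,::-1],(800,300)))
for n,dd in(('top',d),('scene',e)):
    np.save(n+'.npy',cloud(n,dd))
    w=np.load(n+'.npy')
    for t in ['filter_box','drawer_handle','collar','oil_tin','brush','sanding_block']:
        for r in arm.boxes_of(n,t)[:2]:
            l,tt,ww,hh=map(int,r['rect']); c=w[tt:tt+hh,l:l+ww].reshape(-1,3)
            print(n,t,round(r['score'],2),[l,tt,ww,hh],w[tt+hh//2,l+ww//2].round(),np.nanmedian(c,0).round())
s=arm.read_state();print(s)
E
```

```text
top filter_box 0.95 [184, 52, 154, 182] [792.  82. 122.] [795.  84. 120.]
top drawer_handle 0.63 [205, 188, 133, 47] [652.  65.   3.] [651.  66.  85.]
top oil_tin 0.91 [138, 209, 50, 44] [613. 291. 109.] [614. 293. 109.]
top brush 0.76 [363, 175, 20, 81] [ 637. -171.   20.] [ 637. -171.   18.]
top brush 0.23 [206, 188, 132, 48] [649.  63.   4.] [650.  64.  52.]
top sanding_block 0.62 [226, 143, 59, 36] [750.  94. 149.] [752.  94. 151.]
scene filter_box 0.89 [132, 186, 226, 229] [868. 108. 123.] [853.  93. 107.]
scene filter_box 0.56 [174, 155, 60, 63] [ 643. -173.   18.] [ 650. -175.    6.]
scene drawer_handle 0.58 [224, 185, 130, 44] [661.  64. 110.] [658.  53. 111.]
scene oil_tin 0.85 [376, 222, 67, 72] [651. 297. 111.] [625. 296.  57.]
scene brush 0.83 [173, 157, 62, 61] [ 646. -170.   19.] [ 654. -174.    7.]
scene sanding_block 0.76 [240, 212, 70, 59] [764.  99. 149.] [762.  93. 148.]
scene sanding_block 0.24 [223, 185, 132, 46] [664.  66. 112.] [663.  55. 112.]
{'clock': 0.7, 'joints': array([-8.50420804e-01,  3.84660531e-01,  7.89763146e-03, -1.00727964e-05,
       -1.19400513e+00, -2.58617309e-01]), 'joint_vel': array([-0.00060254,  0.00185699, -0.00058   , -0.00068216,  0.00180213,
        0.0014499 ]), 'joint_efforts': array([ 1.47860341e-03, -3.91949522e+01,  1.88579679e+01,  4.18966368e+00,
       -2.87176881e-04,  1.65998449e-05]), 'position': array([ 278.47295931, -559.50326422,  231.33349806]), 'ee_rot': array([-2.28831588e-01,  9.73466026e-01, -1.02851028e-05,  1.07855345e-05]), 'contact_force': array([-0.48491527,  0.68010514, -0.02433872]), 'wrist_torque': array([ 0.01325845,  0.00118336, -0.00146134]), 'grasp_force': 0.0, 'gripper_width': 85.1437711445521}
```

View pics/both.png

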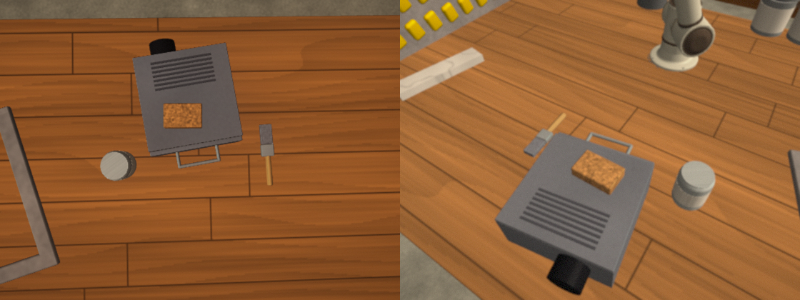

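The top view shows the box in the upper centre with its handle below it at about (200,155), the tin on the left and the brush on the right. Next I fit the box and the handle.

```bash
python3 - <<'E'
from h import *
for n in('top','scene'):
    w=np.load(n+'.npy'); 
    with np.errstate(all='ignore'):
        m=(w[...,2]>114)&(w[...,2]<128)&(w[...,0]>550)&(w[...,0]<1050)&(abs(w[...,1]-80)<250)
        m=cv2.morphologyEx(m.astype(np.uint8),cv2.MORPH_OPEN,np.ones((7,7)))>0
        r=cv2.minAreaRect(w[m][:,:2].astype(np.float32)); print(n,r,cv2.boxPoints(r).round(1).tolist(),np.median(w[m][:,2]))
        h=(w[...,2]>75)&(w[...,2]<103)&(w[...,0]>520)&(w[...,0]<665)&(abs(w[...,1]-70)<120)
    p=w[h]; print(len(p)); 
    if len(p)>10:
        lo=p[p[:,0]<p[:,0].min()+35]; print(p.min(0),p.max(0))
        f=cv2.fitLine(p[:,:2].astype(np.float32),cv2.DIST_HUBER,0,.01,.01).ravel();print('line',f)
        np.set_printoptions(suppress=True); print(p[np.argsort(p[:,1])][::max(1,len(p)//40)].round())
E
```

```text
top ((810.267333984375, 80.01769256591797), (281.7691955566406, 280.74609375), 8.807852745056152) [[649.5999755859375, 197.1999969482422], [692.5, -80.30000305175781], [971.0, -37.099998474121094], [928.0, 240.3000030517578]] 121.57655756834254
474
[599.38461647 -14.23525817  76.16630734] [664.15328883 184.1314897  102.40159226]
line [ 1.3992479e-01 -9.9016213e-01  6.1637653e+02  4.9337902e+01]
[[624. -14.  92.]
 [620. -12.  98.]
 [627. -10.  94.]
 [652.  -8.  96.]
 [629.  -7.  97.]
 [650.  -6.  96.]
 [631.  -5.  96.]
 [644.  -4.  94.]
 [620.  -3.  96.]
 [644.  -2.  92.]
 [663.   0.  98.]
 [625.   5.  92.]
 [616.  10.  96.]
 [616.  14.  95.]
 [621.  18.  96.]
 [614.  23.  96.]
 [612.  27.  96.]
 [619.  33.  95.]
 [617.  38.  99.]
 [617.  42.  96.]
 [613.  46.  96.]
 [611.  51.  97.]
 [609.  55.  95.]
 [615.  61.  96.]
 [656.  65. 100.]
 [609.  70.  97.]
 [607.  74.  96.]
 [607.  78.  98.]
 [605.  83.  93.]
 [603.  87.  93.]
 [608.  93.  97.]
 [608.  98.  97.]
 [606. 102.  95.]
 [612. 106.  94.]
 [631. 108.  93.]
 [599. 109.  95.]
 [621. 110.  97.]
 [599. 111.  90.]
 [625. 112.  96.]

[... 527 characters left out ...]
631. -10.  94.]
 [646.  -8.  93.]
 [637.  -7.  94.]
 [642.  -5.  94.]
 [644.  -4.  94.]
 [628.  -3.  91.]
 [626.  -1.  94.]
 [617.   2.  93.]
 [620.   7.  93.]
 [623.  11.  89.]
 [623.  16.  92.]
 [621.  20.  92.]
 [618.  25.  95.]
 [621.  29.  91.]
 [617.  34.  97.]
 [620.  37.  92.]
 [616.  42.  97.]
 [617.  46.  92.]
 [616.  49.  93.]
 [612.  54.  94.]
 [614.  57.  96.]
 [609.  61.  93.]
 [611.  65.  92.]
 [608.  70.  94.]
 [615.  74.  91.]
 [613.  78.  88.]
 [604.  82.  91.]
 [611.  86.  88.]
 [610.  89.  93.]
 [611.  94.  93.]
 [604.  97.  94.]
 [604. 102.  94.]
 [606. 105.  92.]
 [631. 108.  92.]
 [618. 109.  94.]
 [609. 111.  96.]
 [627. 112.  94.]
 [618. 113.  94.]
 [629. 115.  94.]]
```

Emit:
{"method": "send_rows", "body": {
  "targets": [
    {"gripper": 0.06, "az": -7.1},
    {"gripper": 0.06, "az": -7.1},
    {"gripper": 0.06, "az": -7.1},
    {"gripper": 0.06, "az": -7.1},
    {"gripper": 0.06, "az": -7.1}
  ]
}}

```text
$.targets[0]: bad value
```

Emit:
{"method": "send_rows", "body": {
  "targets": [
    {"gripper": 0.06, "az": -7.1},
    {"gripper": 0.06, "az": -7.1},
    {"gripper": 0.06, "az": -7.1},
    {"gripper": 0.06, "az": -7.1},
    {"gripper": 0.06, "az": -7.1}
  ]
}}

```text
$.targets[0]: bad value
```

```bash
cat >> h.py <<'E'
from scipy.spatial.transform import Rotation as R
H=np.array([613.6,49.2]); BX=np.array([.9882,.1530]); SEAT=np.array([578,43.7])
def go(xyz,yaw=None):
    s=arm.read_state(); r=R.from_quat(s['ee_rot']); M=r.as_matrix()
    d=np.array(xyz)-s['position']
    print('clock',s['clock'],'pos',s['position'].round(1),'ydir',np.degrees(np.arctan2(M[1,1],M[0,1])).round(2),'zax',M[:,2].round(3),'w',s['gripper_width'].__round__(1),'q6',s['joints'][5].round(2),'F',s['contact_force'].round(1),'gf',s['grasp_force'])
    print('tool shift cm',(M.T@d/10).round(2))
E
python3 -c "
from h import *
go([*H,160])"
```

```text
clock 0.7 pos [ 278.5 -559.5  231.3] ydir 116.46 zax [ 0. -0. -1.] w 85.1 q6 -0.26 F [-0.5  0.7 -0. ] gf 0.0
tool shift cm [-57.12  39.57   7.13]
```

Emit:
{"method": "send_rows", "body": {
  "targets": [
    {"gripper": 0.06, "x": 0, "y": 0, "z": 0, "ax": 0, "ay": 0, "az": -7.1},
    {"gripper": 0.06, "x": 0, "y": 0, "z": 0, "ax": 0, "ay": 0, "az": -7.1},
    {"gripper": 0.06, "x": 0, "y": 0, "z": 0, "ax": 0, "ay": 0, "az": -7.1},
    {"gripper": 0.06, "x": 0, "y": 0, "z": 0, "ax": 0, "ay": 0, "az": -7.1},
    {"gripper": 0.06, "x": 0, "y": 0, "z": 0, "ax": 0, "ay": 0, "az": -7.1}
  ]
}}

```text
clock: 1.12
position: [278.5, -559.5, 231.3]
ee_rot: [-0.517, 0.856, -0.0, 0.0]
contact_force: [-0.0, 0.3, 0.6]
gripper_width: 39.8
grasp_force: 0.0
```

Emit:
{"method": "send_rows", "body": {
  "targets": [
    {"gripper": 0.06, "x": 0, "y": 0, "z": 0, "ax": 0, "ay": 0, "az": -7.1},
    {"gripper": 0.06, "x": 0, "y": 0, "z": 0, "ax": 0, "ay": 0, "az": -7.1},
    {"gripper": 0.06, "x": 0, "y": 0, "z": 0, "ax": 0, "ay": 0, "az": -7.1},
    {"gripper": 0.06, "x": 0, "y": 0, "z": 0, "ax": 0, "ay": 0, "az": -7.1},
    {"gripper": 0.06, "x": 0, "y": 0, "z": 0, "ax": 0, "ay": 0, "az": -7.1}
  ]
}}

```text
clock: 1.53
position: [278.5, -559.5, 231.3]
ee_rot: [0.754, -0.657, 0.0, 0.0]
contact_force: [0.0, 0.3, 0.8]
gripper_width: 40.4
grasp_force: 0.0
```

```bash
python3 -c "
from h import *
go([*H,160])"
```

```text
clock 1.5333 pos [ 278.5 -559.5  231.3] ydir -172.19 zax [ 0. -0. -1.] w 40.4 q6 0.99 F [0.  0.3 0.8] gf 0.0
tool shift cm [-55.75 -41.47   7.13]
```

Emit:
{"method": "send_rows", "body": {
  "targets": [
    {"gripper": 0.06, "x": -3.1, "y": -2.3, "z": 0.3, "ax": 0, "ay": 0, "az": 0},
    {"gripper": 0.06, "x": -3.1, "y": -2.3, "z": 0.3, "ax": 0, "ay": 0, "az": 0},
    {"gripper": 0.06, "x": -3.1, "y": -2.3, "z": 0.3, "ax": 0, "ay": 0, "az": 0},
    {"gripper": 0.06, "x": -3.1, "y": -2.3, "z": 0.3, "ax": 0, "ay": 0, "az": 0},
    {"gripper": 0.06, "x": -3.1, "y": -2.3, "z": 0.3, "ax": 0, "ay": 0, "az": 0}
  ]
}}

```text
clock: 1.95
position: [372.9, -389.4, 216.4]
ee_rot: [0.751, -0.66, 0.0, -0.0]
contact_force: [1.1, 0.1, 0.3]
gripper_width: 40.1
grasp_force: 0.0
```

Emit:
{"method": "send_rows", "body": {
  "targets": [
    {"gripper": 0.06, "x": -3.1, "y": -2.3, "z": 0.3, "ax": 0, "ay": 0, "az": 0},
    {"gripper": 0.06, "x": -3.1, "y": -2.3, "z": 0.3, "ax": 0, "ay": 0, "az": 0},
    {"gripper": 0.06, "x": -3.1, "y": -2.3, "z": 0.3, "ax": 0, "ay": 0, "az": 0},
    {"gripper": 0.06, "x": -3.1, "y": -2.3, "z": 0.3, "ax": 0, "ay": 0, "az": 0},
    {"gripper": 0.06, "x": -3.1, "y": -2.3, "z": 0.3, "ax": 0, "ay": 0, "az": 0}
  ]
}}

```text
clock: 2.37
position: [466.9, -220.5, 201.6]
ee_rot: [0.752, -0.66, 0.0, -0.0]
contact_force: [0.9, 0.4, 0.3]
gripper_width: 40.6
grasp_force: 0.0
```

Emit:
{"method": "send_rows", "body": {
  "targets": [
    {"gripper": 0.06, "x": -3.1, "y": -2.3, "z": 0.3, "ax": 0, "ay": 0, "az": 0},
    {"gripper": 0.06, "x": -3.1, "y": -2.3, "z": 0.3, "ax": 0, "ay": 0, "az": 0},
    {"gripper": 0.06, "x": -3.1, "y": -2.3, "z": 0.3, "ax": 0, "ay": 0, "az": 0},
    {"gripper": 0.06, "x": -3.1, "y": -2.3, "z": 0.3, "ax": 0, "ay": 0, "az": -1},
    {"gripper": 0.06, "x": 0, "y": 0, "z": 0, "ax": 0, "ay": 0, "az": 0}
  ]
}}

```text
clock: 2.78
position: [544.4, -82.7, 188.8]
ee_rot: [0.759, -0.651, 0.0, -0.001]
contact_force: [0.1, -0.8, 0.6]
gripper_width: 40.0
grasp_force: 0.0
```

```bash
python3 -c "
from h import *
go([*H,130])"
```

```text
clock 2.7833 pos [544.4 -82.7 188.8] ydir -171.17 zax [ 0.002  0.    -1.   ] w 40.0 q6 0.01 F [ 0.1 -0.8  0.6] gf 0.0
tool shift cm [-11.97  -8.86   5.9 ]
```

Emit:
{"method": "send_rows", "body": {
  "targets": [
    {"gripper": 0.06, "x": -3.0, "y": -2.2, "z": 0.9, "ax": 0, "ay": 0, "az": 0},
    {"gripper": 0.06, "x": -3.0, "y": -2.2, "z": 1.5, "ax": 0, "ay": 0, "az": 0},
    {"gripper": 0.06, "x": -3.0, "y": -2.2, "z": 1.5, "ax": 0, "ay": 0, "az": 0},
    {"gripper": 0.06, "x": -3.0, "y": -2.3, "z": 1.5, "ax": 0, "ay": 0, "az": 0},
    {"gripper": 0.06, "x": 0, "y": 0, "z": 0, "ax": 0, "ay": 0, "az": 0}
  ]
}}

```text
clock: 3.2
position: [613.1, 48.9, 131.6]
ee_rot: [0.759, -0.651, -0.001, 0.001]
contact_force: [0.1, 0.8, 0.3]
gripper_width: 40.3
grasp_force: 0.0
```

```bash
python3 -c "
from h import *
go([*H,71])
a,d=snap('top'); b,e=snap('scene')
cv2.imwrite('pics/b2.png',np.hstack([cv2.resize(a[120:270,160:360],(400,300)),cv2.resize(b[130:280,190:390],(400,300))])[:,:,::-1])"
```

```text
clock 3.2 pos [613.1  48.9 131.6] ydir -171.29 zax [-0.003 -0.    -1.   ] w 40.3 q6 -0.19 F [0.1 0.8 0.3] gf 0.0
tool shift cm [-0.02 -0.07  6.06]
```

View pics/b2.png

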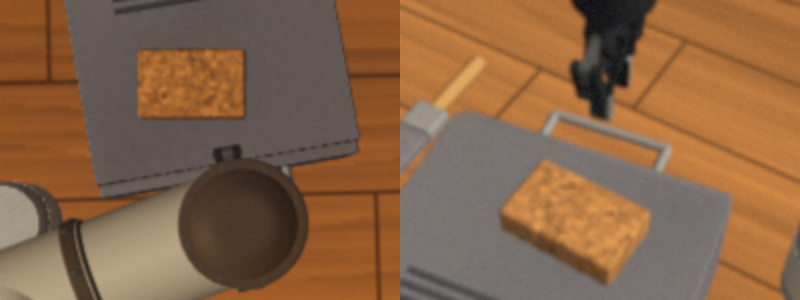

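The left crop shows the gripper over the middle of the handle at about (235,190). On the right the fingertips straddle the bar at about (600,110). Next I descend and pinch.

Emit:
{"method": "send_rows", "body": {
  "targets": [
    {"gripper": 0.06, "x": 0, "y": -0.05, "z": 1.5, "ax": 0, "ay": 0, "az": 0},
    {"gripper": 0.06, "x": 0, "y": 0, "z": 1.5, "ax": 0, "ay": 0, "az": 0},
    {"gripper": 0.06, "x": 0, "y": 0, "z": 1.5, "ax": 0, "ay": 0, "az": 0},
    {"gripper": 0.06, "x": 0, "y": 0, "z": 1.5, "ax": 0, "ay": 0, "az": 0},
    {"gripper": 0.06, "x": 0, "y": 0, "z": 0, "ax": 0, "ay": 0, "az": 0}
  ]
}}

```text
clock: 3.72
position: [610.0, 42.7, 73.3]
ee_rot: [0.757, -0.654, -0.002, 0.002]
contact_force: [-0.4, 0.6, -0.2]
gripper_width: 39.8
grasp_force: 0.0
```

Emit:
{"method": "send_rows", "body": {
  "targets": [
    {"gripper": 1, "x": 0, "y": 0, "z": 0, "ax": 0, "ay": 0, "az": 0},
    {"gripper": 1, "x": 0, "y": 0, "z": 0, "ax": 0, "ay": 0, "az": 0},
    {"gripper": 1, "x": 0, "y": 0, "z": 0, "ax": 0, "ay": 0, "az": 0},
    {"gripper": 1, "x": 0, "y": 0, "z": 0, "ax": 0, "ay": 0, "az": 0},
    {"gripper": 1, "x": 0, "y": 0, "z": 0, "ax": 0, "ay": 0, "az": 0}
  ]
}}

```text
clock: 4.13
position: [612.7, 44.0, 77.1]
ee_rot: [0.757, -0.653, 0.001, -0.0]
contact_force: [-2.6, -2.5, 6.2]
gripper_width: 7.5
grasp_force: 58.9
```

Emit:
{"method": "send_rows", "body": {
  "targets": [
    {"gripper": 1, "x": 0, "y": 0.5, "z": 0, "ax": 0, "ay": 0, "az": 0},
    {"gripper": 1, "x": 0, "y": 1.0, "z": 0, "ax": 0, "ay": 0, "az": 0},
    {"gripper": 1, "x": 0, "y": 1.5, "z": 0, "ax": 0, "ay": 0, "az": 0},
    {"gripper": 1, "x": 0, "y": 1.5, "z": 0, "ax": 0, "ay": 0, "az": 0},
    {"gripper": 1, "x": 0, "y": 0, "z": 0, "ax": 0, "ay": 0, "az": 0}
  ]
}}

```text
clock: 4.55
position: [567.1, 37.0, 77.1]
ee_rot: [0.757, -0.653, 0.001, -0.001]
contact_force: [-2.7, -2.6, 7.2]
gripper_width: 7.8
grasp_force: 60.1
```

```bash
python3 -c "
from h import *
go([*(H-180*BX),71])
_,e=snap('scene'); w=cloud('scene',e)
# handle/panel moved? lateral position
m=(abs(w[...,2]-92)<6)&(w[...,0]>480)&(w[...,0]<660)&(abs(w[...,1]-60)<90)
p=w[m]; q=(p[:,:2]-H)@BX; print(len(q),np.percentile(q,[5,25,50,75,95]).round(1))"
```

```text
clock 4.55 pos [567.1  37.   77.1] ydir -171.52 zax [ 0.002 -0.    -1.   ] w 7.8 q6 -0.2 F [-2.7 -2.6  7.2] gf 60.071874260902405
tool shift cm [-0.42 13.22  0.58]
682 [-46.6 -41.5  10.6  12.3  13.3]
```

Emit:
{"method": "send_rows", "body": {
  "targets": [
    {"gripper": 1, "x": 0, "y": 1.5, "z": 0, "ax": 0, "ay": 0, "az": 0},
    {"gripper": 1, "x": 0, "y": 1.5, "z": 0, "ax": 0, "ay": 0, "az": 0},
    {"gripper": 1, "x": 0, "y": 1.5, "z": 0, "ax": 0, "ay": 0, "az": 0},
    {"gripper": 1, "x": 0, "y": 1.5, "z": 0, "ax": 0, "ay": 0, "az": 0},
    {"gripper": 1, "x": 0, "y": 1.5, "z": 0, "ax": 0, "ay": 0, "az": 0}
  ]
}}

```text
clock: 5.02
position: [497.1, 26.3, 77.1]
ee_rot: [0.758, -0.652, 0.003, -0.003]
contact_force: [7.6, -8.6, 0.4]
gripper_width: 7.7
grasp_force: 60.8
```

Emit:
{"method": "send_rows", "body": {
  "targets": [
    {"gripper": 1, "x": 0, "y": 1.5, "z": 0, "ax": 0, "ay": 0, "az": 0},
    {"gripper": 1, "x": 0, "y": 1.5, "z": 0, "ax": 0, "ay": 0, "az": 0},
    {"gripper": 1, "x": 0, "y": 1.5, "z": 0, "ax": 0, "ay": 0, "az": 0},
    {"gripper": 1, "x": 0, "y": 1.5, "z": 0, "ax": 0, "ay": 0, "az": 0},
    {"gripper": 1, "x": 0, "y": 0.2, "z": 0, "ax": 0, "ay": 0, "az": 0}
  ]
}}

```text
clock: 5.43
position: [434.7, 16.8, 77.1]
ee_rot: [0.758, -0.652, 0.003, -0.003]
contact_force: [12.4, -14.1, -5.4]
gripper_width: 7.4
grasp_force: 60.4
```

```bash
python3 -c "
from h import *
go([*(H-180*BX),71])"
```

```text
clock 5.4333 pos [434.7  16.8  77.1] ydir -171.42 zax [ 0.009  0.    -1.   ] w 7.4 q6 -0.27 F [ 12.4 -14.1  -5.4] gf 60.38509011268616
tool shift cm [-0.46 -0.17  0.61]
```

Emit:
{"method": "send_rows", "body": {
  "targets": [
    {"gripper": 1, "x": 0, "y": 0.3, "z": 0, "ax": 0, "ay": 0, "az": 0},
    {"gripper": 1, "x": 0, "y": 0, "z": 0, "ax": 0, "ay": 0, "az": 0},
    {"gripper": 1, "x": 0, "y": 0, "z": 0, "ax": 0, "ay": 0, "az": 0}
  ]
}}

```text
clock: 5.68
position: [434.7, 16.9, 77.1]
ee_rot: [0.758, -0.652, 0.004, -0.004]
contact_force: [14.5, -15.1, -5.0]
gripper_width: 7.6
grasp_force: 60.4
```

```bash
python3 -c "
from h import *
go([*(H-180*BX),71])"
```

```text
clock 5.6833 pos [434.7  16.9  77.1] ydir -171.39 zax [ 0.012  0.    -1.   ] w 7.6 q6 -0.27 F [ 14.5 -15.1  -5. ] gf 60.42484939098358
tool shift cm [-0.46 -0.17  0.62]
```

At the stop: no motion for a further 3 mm of pull. Next I release and rise.

Emit:
{"method": "send_rows", "body": {
  "targets": [
    {"gripper": 0.06, "x": 0, "y": -0.3, "z": 0, "ax": 0, "ay": 0, "az": 0},
    {"gripper": 0.06, "x": 0, "y": 0, "z": 0, "ax": 0, "ay": 0, "az": 0},
    {"gripper": 0.06, "x": 0, "y": 0, "z": 0, "ax": 0, "ay": 0, "az": 0},
    {"gripper": 0.06, "x": 0, "y": 0, "z": -2, "ax": 0, "ay": 0, "az": 0},
    {"gripper": 0.06, "x": 0, "y": 0, "z": -3, "ax": 0, "ay": 0, "az": 0}
  ]
}}

```text
clock: 6.1
position: [429.7, 17.2, 123.6]
ee_rot: [0.757, -0.653, -0.002, 0.003]
contact_force: [1.1, 0.2, -0.6]
gripper_width: 39.9
grasp_force: 0.0
```

Emit:
{"method": "send_rows", "body": {
  "targets": [
    {"gripper": -1, "x": 0, "y": 0, "z": -3, "ax": 0, "ay": 0, "az": 0},
    {"gripper": -1, "x": 0, "y": 0, "z": -3, "ax": 0, "ay": 0, "az": 0},
    {"gripper": -1, "x": 0, "y": 0, "z": -2, "ax": 0, "ay": 0, "az": 0},
    {"gripper": -1, "x": 0, "y": 0, "z": 0, "ax": 0, "ay": 0, "az": 0}
  ]
}}

```text
clock: 6.43
position: [434.6, 18.8, 210.0]
ee_rot: [0.758, -0.652, 0.003, -0.004]
contact_force: [0.0, 1.0, -0.3]
gripper_width: 84.9
grasp_force: 0.0
```

```bash
python3 -c "
from h import *
go([*SEAT,100])
a,d=snap('top'); b,e=snap('scene')
print(arm.boxes_of('top','collar')[:2],arm.boxes_of('scene','collar')[:2])
for n,dd in(('top',d),('scene',e)):
    w=cloud(n,dd)
    m=(w[...,2]>91)&(w[...,2]<105)&(np.hypot(w[...,0]-578,w[...,1]-43.7)<45)
    p=w[m]
    if len(p)>5: print(n,len(p),np.median(p,0),p.min(0),p.max(0),cv2.minEnclosingCircle(p[:,:2].astype(np.float32)))
    m=(abs(w[...,2]-92)<8)&(w[...,0]>400)&(w[...,0]<465)&(abs(w[...,1]-22)<75)
    p=w[m]; q=(p[:,:2]-H)@BX; print('handle',len(q),np.median(q) if len(q) else 0)
cv2.imwrite('pics/b3.png',np.hstack([cv2.resize(a[150:300,160:360],(400,300)),cv2.resize(b[100:250,190:390],(400,300))])[:,:,::-1])"
```

```text
clock 6.4333 pos [434.6  18.8 210. ] ydir -171.46 zax [ 0.01   0.003 -1.   ] w 84.9 q6 -0.27 F [ 0.   1.  -0.3] gf 0.0
tool shift cm [ -0.31 -14.43  11.14]
[{'rect': [268.0, 231.8, 28.2, 28.5], 'score': 0.72}] [{'rect': [289.8, 170.3, 24.0, 33.5], 'score': 0.62}]
top 558 [575.24971401  43.23774472  99.46757711] [546.65500406  15.0412813   91.14370515] [602.42807815  70.80850451 104.91835614] ((575.0781860351562, 43.40425491333008), 28.766939163208008)
handle 315 -177.212071737485
scene 477 [579.03530975  44.78155483  97.59262349] [549.45525899  14.99398279  91.12239679] [604.8761938   71.38312634 101.52101682] ((576.9091186523438, 43.53278732299805), 29.05624771118164)
handle 283 -176.99740476214416
```

View pics/b3.png

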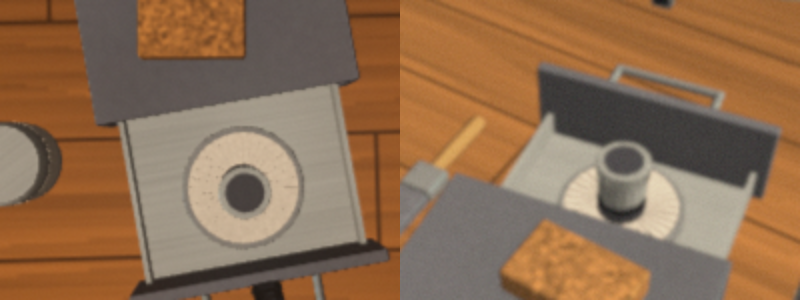

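Left: the drawer is fully open with the collar at about (245,190) on the filter disc. Right: the collar stands upright at about (625,170). The vision and pinch measurements agree on a collar centre near (576.3, 43.4).

Emit:
{"method": "send_rows", "body": {
  "targets": [
    {"gripper": -1, "x": -0.1, "y": -3.6, "z": 1.5, "ax": 0, "ay": 0, "az": 0},
    {"gripper": -1, "x": -0.1, "y": -3.6, "z": 2, "ax": 0, "ay": 0, "az": 0},
    {"gripper": -1, "x": -0.1, "y": -3.6, "z": 2, "ax": 0, "ay": 0, "az": 0},
    {"gripper": -1, "x": 0, "y": -3.46, "z": 2, "ax": 0, "ay": 0, "az": 0},
    {"gripper": -1, "x": 0, "y": 0, "z": 0, "ax": 0, "ay": 0, "az": 0}
  ]
}}

```text
clock: 7.05
position: [574.7, 41.9, 120.7]
ee_rot: [0.757, -0.653, -0.003, 0.006]
contact_force: [0.1, 0.2, -1.8]
gripper_width: 85.6
grasp_force: 0.0
```

```bash
python3 -c "
from h import *
go([576.3,43.4,68])"
```

```text
clock 7.05 pos [574.7  41.9 120.7] ydir -171.58 zax [-0.012 -0.004 -1.   ] w 85.6 q6 -0.21 F [ 0.1  0.2 -1.8] gf 0.0
tool shift cm [-0.14 -0.25  5.27]
```

Emit:
{"method": "send_rows", "body": {
  "targets": [
    {"gripper": -1, "x": -0.1, "y": -0.1, "z": 1.0, "ax": 0, "ay": 0, "az": 0},
    {"gripper": -1, "x": 0, "y": 0, "z": 1.0, "ax": 0, "ay": 0, "az": 0},
    {"gripper": -1, "x": 0, "y": 0, "z": 0, "ax": 0, "ay": 0, "az": 0},
    {"gripper": -1, "x": 0, "y": 0, "z": 0, "ax": 0, "ay": 0, "az": 0}
  ]
}}

```text
clock: 7.38
position: [572.4, 42.5, 110.5]
ee_rot: [0.757, -0.653, -0.0, 0.0]
contact_force: [0.5, 0.1, 0.4]
gripper_width: 85.4
grasp_force: 0.0
```

```bash
python3 -c "
from h import *
go([576.3,43.4,68])"
```

```text
clock 7.3833 pos [572.4  42.5 110.5] ydir -171.53 zax [-0.001 -0.    -1.   ] w 85.4 q6 -0.21 F [0.5 0.1 0.4] gf 0.0
tool shift cm [-0.03 -0.4   4.25]
```

Emit:
{"method": "send_rows", "body": {
  "targets": [
    {"gripper": -1, "x": 0, "y": -0.4, "z": 1.0, "ax": 0, "ay": 0, "az": 0},
    {"gripper": -1, "x": 0, "y": 0, "z": 1.0, "ax": 0, "ay": 0, "az": 0},
    {"gripper": -1, "x": 0, "y": 0, "z": 1.2, "ax": 0, "ay": 0, "az": 0},
    {"gripper": -1, "x": 0, "y": 0, "z": 1.0, "ax": 0, "ay": 0, "az": 0},
    {"gripper": -1, "x": 0, "y": 0, "z": 0, "ax": 0, "ay": 0, "az": 0}
  ]
}}

```text
clock: 7.8
position: [575.9, 42.9, 66.0]
ee_rot: [0.757, -0.653, -0.001, 0.002]
contact_force: [-0.5, 0.5, -0.8]
gripper_width: 85.5
grasp_force: 0.0
```

Emit:
{"method": "send_rows", "body": {
  "targets": [
    {"gripper": -1, "x": 0, "y": 0, "z": 0, "ax": 0, "ay": 0, "az": 0},
    {"gripper": -1, "x": 0, "y": 0, "z": 0, "ax": 0, "ay": 0, "az": 0}
  ]
}}

```text
clock: 7.97
position: [578.0, 43.4, 68.7]
ee_rot: [0.757, -0.653, 0.0, -0.0]
contact_force: [0.5, 0.4, 0.5]
gripper_width: 85.2
grasp_force: 0.0
```

```bash
python3 -c "
from h import *
go([576.3,43.4,68])
b,e=snap('scene');w=cloud('scene',e)
cv2.imwrite('pics/b4.png',cv2.resize(b[120:220,240:370],(780,600))[:,:,::-1])"
```

```text
clock 7.9667 pos [578.   43.4  68.7] ydir -171.53 zax [ 0.001  0.    -1.   ] w 85.2 q6 -0.21 F [0.5 0.4 0.5] gf 0.0
tool shift cm [-0.02  0.17  0.07]
```

View pics/b4.png

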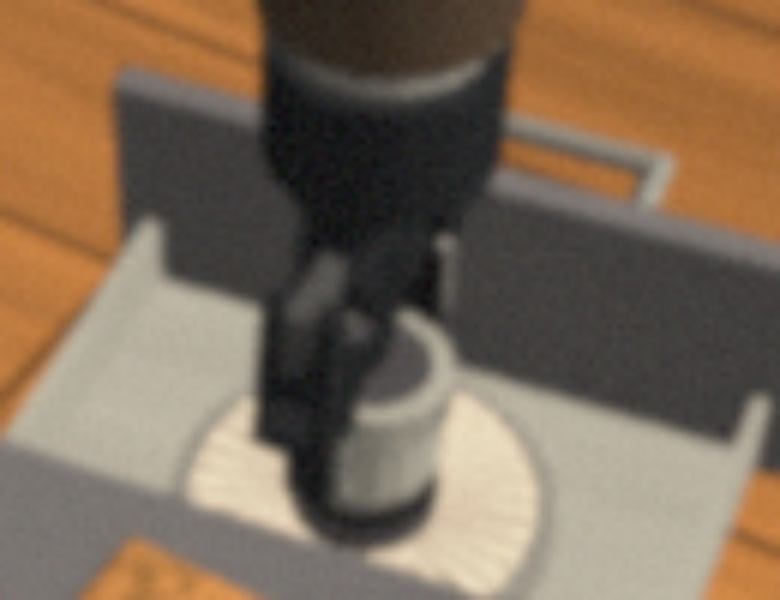

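The collar at about (390,430) sits between the fingers and the gripper body is above it. Next I make a small correction and close.

Emit:
{"method": "send_rows", "body": {
  "targets": [
    {"gripper": -1, "x": 0, "y": 0.15, "z": 0.0, "ax": 0, "ay": 0, "az": 0},
    {"gripper": 0, "x": 0, "y": 0, "z": 0, "ax": 0, "ay": 0, "az": 0},
    {"gripper": 1, "x": 0, "y": 0, "z": 0, "ax": 0, "ay": 0, "az": 0},
    {"gripper": 1, "x": 0, "y": 0, "z": 0, "ax": 0, "ay": 0, "az": 0},
    {"gripper": 1, "x": 0, "y": 0, "z": 0, "ax": 0, "ay": 0, "az": 0}
  ]
}}

```text
clock: 8.43
position: [576.4, 43.1, 69.0]
ee_rot: [0.757, -0.653, 0.0, -0.0]
contact_force: [-0.6, -0.9, 4.6]
gripper_width: 54.3
grasp_force: 62.6
```

```bash
python3 -c "
from h import *
go([576.3,43.4,68])"
```

```text
clock 8.4333 pos [576.4  43.1  69. ] ydir -171.52 zax [ 0.001 -0.    -1.   ] w 54.3 q6 -0.21 F [-0.6 -0.9  4.6] gf 62.62398362159729
tool shift cm [-0.03  0.01  0.1 ]
```

Emit:
{"method": "send_rows", "body": {
  "targets": [
    {"gripper": 1, "x": 0, "y": 0, "z": 0.3, "ax": 0, "ay": 0, "az": 0},
    {"gripper": 1, "x": 0, "y": 0, "z": 0, "ax": 0, "ay": 0, "az": 2},
    {"gripper": 1, "x": 0, "y": 0, "z": 0, "ax": 0, "ay": 0, "az": 3},
    {"gripper": 1, "x": 0, "y": 0, "z": 0, "ax": 0, "ay": 0, "az": 3},
    {"gripper": 1, "x": 0, "y": 0, "z": 0, "ax": 0, "ay": 0, "az": 3}
  ]
}}

```text
clock: 8.85
position: [579.2, 43.6, 68.9]
ee_rot: [-0.691, 0.723, -0.002, 0.003]
contact_force: [-1.1, -0.6, 13.0]
gripper_width: 54.2
grasp_force: 63.7
```

```bash
python3 -c "
from h import *
go([576.3,43.4,68])
print(arm.read_state()['wrist_torque'])"
```

```text
clock 8.85 pos [579.2  43.6  68.9] ydir 177.46 zax [ 0.007  0.    -1.   ] w 54.2 q6 -0.4 F [-1.1 -0.6 13. ] gf 63.73854875564575
tool shift cm [0.04 0.29 0.09]
[-0.12496143  0.3128057   0.14785693]
```

Emit:
{"method": "send_rows", "body": {
  "targets": [
    {"gripper": 1, "x": 0, "y": 0.2, "z": -0.1, "ax": 0, "ay": 0, "az": 3},
    {"gripper": 1, "x": 0, "y": 0, "z": 0, "ax": 0, "ay": 0, "az": 3},
    {"gripper": 1, "x": 0, "y": 0, "z": 0, "ax": 0, "ay": 0, "az": 3},
    {"gripper": 1, "x": 0, "y": 0, "z": 0, "ax": 0, "ay": 0, "az": 3},
    {"gripper": 1, "x": 0, "y": 0, "z": 0, "ax": 0, "ay": 0, "az": 0}
  ]
}}

```text
clock: 9.27
position: [577.0, 43.9, 68.9]
ee_rot: [-0.612, 0.791, -0.002, 0.003]
contact_force: [0.8, 0.7, 9.4]
gripper_width: 54.5
grasp_force: 63.1
```

```bash
python3 -c "
from h import *
go([576.3,43.4,68])
print(arm.read_state()['wrist_torque'])"
```

```text
clock 9.2667 pos [577.   43.9  68.9] ydir 165.45 zax [ 0.007  0.001 -1.   ] w 54.5 q6 -0.61 F [0.8 0.7 9.4] gf 63.0987274646759
tool shift cm [0.07 0.06 0.09]
[ 0.07151196 -0.032254   -0.08402024]
```

Emit:
{"method": "send_rows", "body": {
  "targets": [
    {"gripper": 1, "x": 0, "y": 0, "z": 0, "ax": 0, "ay": 0, "az": 3},
    {"gripper": 1, "x": 0, "y": 0, "z": 0, "ax": 0, "ay": 0, "az": 3},
    {"gripper": 1, "x": 0, "y": 0, "z": 0, "ax": 0, "ay": 0, "az": 3},
    {"gripper": 1, "x": 0, "y": 0, "z": 0, "ax": 0, "ay": 0, "az": 0}
  ]
}}

```text
clock: 9.6
position: [576.9, 43.9, 68.8]
ee_rot: [-0.548, 0.837, -0.001, 0.003]
contact_force: [0.1, -1.3, 8.8]
gripper_width: 54.5
grasp_force: 63.1
```

Emit:
{"method": "send_rows", "body": {
  "targets": [
    {"gripper": 1, "x": 0, "y": 0, "z": 0, "ax": 0, "ay": 0, "az": 3},
    {"gripper": 1, "x": 0, "y": 0, "z": 0, "ax": 0, "ay": 0, "az": 3},
    {"gripper": 1, "x": 0, "y": 0, "z": 0, "ax": 0, "ay": 0, "az": 3},
    {"gripper": 1, "x": 0, "y": 0, "z": 0, "ax": 0, "ay": 0, "az": 0}
  ]
}}

```text
clock: 9.93
position: [576.6, 44.0, 68.0]
ee_rot: [-0.48, 0.877, -0.001, 0.003]
contact_force: [1.4, -0.4, 4.6]
gripper_width: 54.4
grasp_force: 62.8
```

Emit:
{"method": "send_rows", "body": {
  "targets": [
    {"gripper": 1, "x": 0, "y": 0, "z": 0.2, "ax": 0, "ay": 0, "az": 0},
    {"gripper": 1, "x": 0, "y": 0, "z": 0.2, "ax": 0, "ay": 0, "az": 0},
    {"gripper": 1, "x": 0, "y": 0, "z": 0, "ax": 0, "ay": 0, "az": 0}
  ]
}}

```text
clock: 10.18
position: [576.3, 43.6, 62.8]
ee_rot: [-0.481, 0.877, -0.001, 0.002]
contact_force: [3.8, 0.1, 0.4]
gripper_width: 54.5
grasp_force: 64.2
```

Emit:
{"method": "send_rows", "body": {
  "targets": [
    {"gripper": 1, "x": 0, "y": 0, "z": 0.2, "ax": 0, "ay": 0, "az": 2},
    {"gripper": 1, "x": 0, "y": 0, "z": 0.2, "ax": 0, "ay": 0, "az": 0},
    {"gripper": 1, "x": 0, "y": 0, "z": 0.2, "ax": 0, "ay": 0, "az": 0},
    {"gripper": 1, "x": 0, "y": 0, "z": 0.2, "ax": 0, "ay": 0, "az": 0},
    {"gripper": 1, "x": 0, "y": 0, "z": 0, "ax": 0, "ay": 0, "az": 0}
  ]
}}

```text
clock: 10.6
position: [575.8, 43.6, 55.8]
ee_rot: [-0.466, 0.885, -0.001, 0.002]
contact_force: [0.9, 0.0, 9.7]
gripper_width: 54.3
grasp_force: 65.0
```

```bash
python3 -c "
from h import *
go([576.3,43.4,55])
print(arm.read_state()['wrist_torque'])"
```

```text
clock 10.6 pos [575.8  43.6  55.8] ydir 145.53 zax [ 0.003  0.    -1.   ] w 54.3 q6 -0.96 F [0.9 0.  9.7] gf 65.01893877983093
tool shift cm [-0.01 -0.05  0.08]
[ 0.02618416 -0.36053756 -0.1323418 ]
```

Emit:
{"method": "send_rows", "body": {
  "targets": [
    {"gripper": 1, "x": 0, "y": 0, "z": 0.2, "ax": 0, "ay": 0, "az": 0},
    {"gripper": 1, "x": 0, "y": 0, "z": 0.2, "ax": 0, "ay": 0, "az": 0},
    {"gripper": 1, "x": 0, "y": 0, "z": 0.2, "ax": 0, "ay": 0, "az": 0},
    {"gripper": 1, "x": 0, "y": 0, "z": 0, "ax": 0, "ay": 0, "az": 0},
    {"gripper": 1, "x": 0, "y": 0, "z": 0, "ax": 0, "ay": 0, "az": 0}
  ]
}}

```text
clock: 11.02
position: [578.5, 44.1, 55.0]
ee_rot: [-0.467, 0.884, -0.002, 0.005]
contact_force: [-2.8, 0.8, 29.6]
gripper_width: 54.0
grasp_force: 67.1
```

```bash
python3 -c "
from h import *
go([576.3,43.4,55])
b,e=snap('scene'); w=cloud('scene',e); a,d=snap('top'); t=cloud('top',d)
m=(w[...,2]>74)&(w[...,2]<90)&(np.hypot(w[...,0]-577,w[...,1]-43.7)<22)
print(m.sum(),np.median(w[m],0))
for n,c in (('s',w),('t',t)):
  m=(abs(c[...,2]-92)<8)&(c[...,0]>400)&(c[...,0]<465)&(abs(c[...,1]-22)<75)
  print(n,np.median((c[m][:,:2]-H)@BX))
cv2.imwrite('pics/b5.png',cv2.resize(b[120:220,240:370],(780,600))[:,:,::-1])"
```

```text
clock 11.0167 pos [578.5  44.1  55. ] ydir 145.63 zax [ 0.01   0.001 -1.   ] w 54.0 q6 -0.96 F [-2.8  0.8 29.6] gf 67.07542419433594
tool shift cm [ 0.19  0.14 -0.  ]
240 [577.86381165  45.66285635  84.02345747]
s -173.24513798565883
t -175.0511978898246
```

View pics/b5.png

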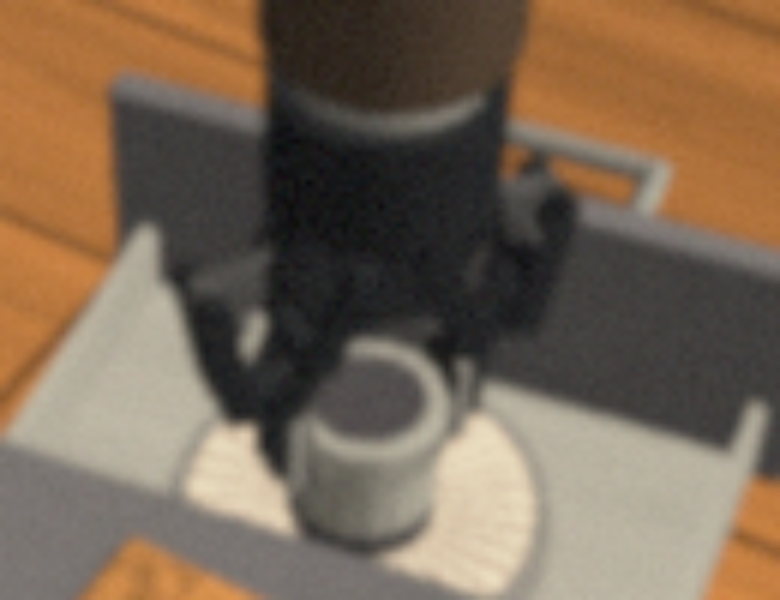

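The picture shows the collar (370,440) held by both fingers and down on the disc. Its top measures 84 mm, which matches the cell being home. I ease the push slightly, centre it and let it settle.

Emit:
{"method": "send_rows", "body": {
  "targets": [
    {"gripper": 1, "x": 0.15, "y": 0.1, "z": -0.15, "ax": 0, "ay": 0, "az": 0},
    {"gripper": 1, "x": 0, "y": 0, "z": 0, "ax": 0, "ay": 0, "az": 0},
    {"gripper": 1, "x": 0, "y": 0, "z": 0, "ax": 0, "ay": 0, "az": 0},
    {"gripper": 1, "x": 0, "y": 0, "z": 0, "ax": 0, "ay": 0, "az": 0},
    {"gripper": 1, "x": 0, "y": 0, "z": 0, "ax": 0, "ay": 0, "az": 0}
  ]
}}

```text
clock: 11.53
position: [577.6, 44.0, 55.1]
ee_rot: [-0.466, 0.885, -0.002, 0.006]
contact_force: [0.9, 1.5, 21.3]
gripper_width: 54.5
grasp_force: 66.2
```

```bash
python3 -c "
from h import *
go([576.3,43.4,55])
b,e=snap('scene'); w=cloud('scene',e)
m=(w[...,2]>74)&(w[...,2]<90)&(np.hypot(w[...,0]-577,w[...,1]-43.7)<22)
print(m.sum(),np.median(w[m],0))
p=w[(abs(w[...,2]-112)<4)&(w[...,0]>430)&(w[...,0]<530)&(abs(w[...,1]-30)<150)]
q=(p[:,:2]-H)@BX;print('panel mid rel (expect -128 if out)',np.median(q),len(q))"
```

```text
clock 11.5333 pos [577.6  44.   55.1] ydir 145.61 zax [ 0.012  0.002 -1.   ] w 54.5 q6 -0.96 F [ 0.9  1.5 21.3] gf 66.22791767120361
tool shift cm [0.12 0.07 0.01]
236 [577.90986185  45.53618582  84.32236692]
panel mid rel (expect -128 if out) -123.31022724690018 372
```

```bash
python3 -c "
from h import *
print(arm.job_done())"
```

```text
the job is handed in; nothing more can be done
None
```

I pulled the drawer out to its stop, turned the collar about 41° clockwise until it dropped over the pins, and pressed it home; I handed the job in still gripping it with about 21 N of downward push. The collar top measured 84 mm, as it should when seated; the hand-in returned no verdict.

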